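# Pack the seal box for the parcel round

## Task

Pack the black torch and the flat metal seal tin that stands on end in the birch stand into the open steel seal box, both below the rim, and close the lid fully. The tin can only be drawn out of the stand on end, so lay it down flat on the counter, let it go, and take it again lying flat to pack it. Set the two down rather than drop them, and leave everything else, the brass key fob too, where it is.

Things in the scene. Friction and masses are not known exactly. Their poses are not given: they have to be found in the camera images.
- tin_center (a point): Flat rectangular metal tin, 100 x 58 x 26 mm, about 0.2 kg. Point: its centre. Axes: z along its 100 mm length (up while it stands on end in the stand), x along its 58 mm width, y through its 26 mm thickness. It starts on end in one of the stand's two wide bays; its foot rests 12 mm above the counter.
- torch_center (a point): Black pocket torch lying on the counter, 110 mm long; round body 26 mm in diameter; hexagonal head (26 mm long, at +x) and hexagonal tail (14 mm long, at -x), both 34 mm across flats, so that it hardly rolls. Point: its centre, 17 mm above what it lies on. x along its length, towards the lens. About 0.12 kg.
- fob_center (a point): Brass padlock key fob lying flat: a tag 42 x 26 x 9 mm with a small ring and key fast on its +x end, reaching to 63 mm from the tag's centre (one rigid piece; ring and key are at most 7 mm high). Point: the centre of the tag; x along its 42 mm length, y across its 26 mm width, z up. About 0.07 kg. Not to be moved.
- box_in (a point): Steel seal box, fixed to the counter. Point: centre of its inner floor, 4 mm above the counter. Inside 135 mm along x, 160 mm along y and 50 mm deep (rim 50 mm above this point, 54 mm above the counter); walls 4 mm thick. x points from the front wall to the hinge wall, y along the hinge, z up. The torch on top of the tin would be too high; the tin and the torch fit side by side with their lengths along x.
- lid (a joint): Lid of the seal box, hinged along its +x rim: 0 is shut, about 1.57 upright, 1.9 the stop when open. Starts open. A stiff hinge: it stays where it is left and follows a push of a few newtons at its free edge. Flat steel sheet 4 mm thick, about 143 mm from hinge to free edge, 168 mm wide, with a knob (about 30 mm wide, standing out 40 mm) in the middle of its width, 113 mm from the hinge, on the outer face (up when shut; facing away from the robot when open).
- lid_hinge (a point): Point at the middle of the lid's hinge line.
- stand: Slotted birch stand, fixed, 90 mm along x, 150 mm along y, 42 mm high. Origin: centre of its underside. A row of slots along y, all open at both x ends, 30 mm deep: two wide bays (29 mm) centred at y = -45 and +45 mm, two narrow slots (9 mm) at y = -13 and +13 mm for the dividers.
- pad: Black stamp-pad case on end in the other wide bay, 76 mm along x, 26 mm thick, 66 mm high: lower and wider than the tin. Not to be moved. Origin: centre of its underside.
- divider_a: Clear acrylic divider upright in a narrow slot, 80 mm along x, 6 mm thick, 100 mm high. Not to be moved. Origin: centre of its lower edge.
- divider_b: A second acrylic divider like the first, in the other narrow slot. Not to be moved.
- cup: White porcelain cup, 76 mm in diameter at the rim, 80 mm high. Not to be moved or tipped. Origin: centre of its underside.
- stamp: Small wooden hand stamp, 36 mm in diameter, 55 mm high. Not to be moved. Origin: centre of its underside.
- tape: Grey tape dispenser with a roll, 130 mm along x, 55 mm wide, 91 mm high. Not to be moved. Origin: centre of its underside.
- scanner: Grey hand scanner lying on the counter, from -50 to +83 mm along its x, 60 mm wide, 34 mm high. Not to be moved. Origin: underside, middle of its handle.
Mind the look-alikes: they are no part of the job. What is shaped like the part that bears torch_center but blue is not meant. Leave any purple look-alike of the part that bears tin_center alone.

How it is judged (in metres and radians):
On the way:
1. the tin lies flat on the counter outside the box, let go and at rest (angle between the y axis of tin_center and the z axis of box_in, either way round below 0.1 rad and height (world z) of tin_center below 0.02 m and horizontal distance between tin_center and box_in above 0.1 m and contact force between the fingers and tin below 0.2 N and linear speed of tin below 0.02 m/s), for 0.2 s.
At the end, for the whole second after the job is handed in: Tin and torch are at rest with their centres inside the box, between its floor and its rim, and the lid is shut to within 0.03 rad (about 4 mm at its free edge) (x of tin_center in the frame of box_in between -0.065 and 0.065 m and y of tin_center in the frame of box_in between -0.08 and 0.08 m and z of tin_center in the frame of box_in between 0 and 0.05 m and linear speed of each of tin, torch below 0.02 m/s and x of torch_center in the frame of box_in between -0.065 and 0.065 m and y of torch_center in the frame of box_in between -0.08 and 0.08 m and z of torch_center in the frame of box_in between 0 and 0.05 m and value of joint lid below 0.03 rad); the robot touches nothing.
It fails at once if a bystander (cup, stamp, key fob, pad case, divider, tape dispenser, scanner) is moved more than 30 mm (distance of any of cup, stamp, pad, divider_a, divider_b, tape, scanner, fob_center from where it was at the start of the episode above 0.03 m).
It fails at once if the cup is tipped over (0.4 rad) (angle between cup's own z axis and vertical above 0.4 rad).
It fails at once if the tin or torch is dropped or thrown (over 1 m/s while not held, a fall of 5 cm) ((linear speed of tin above 1 m/s and contact force between the fingers and tin below 0.1 N) or (linear speed of torch above 1 m/s and contact force between the fingers and torch below 0.1 N)).
It also fails if it takes over 72 s, if anything falls off the work surface, if the arm or the gripper's body presses on something with over 40 N, if the wrist force passes 120 N, or if a joint passes its speed limit or range.

## Robot

A 6-joint arm with a two-finger parallel gripper is mounted at the origin on the work surface. World frame = base frame: x ahead of the robot, y to its left, z up, the work surface at z = 0. Lengths are in mm, angles in rad, forces in N, time in s.
With the tool pointing down it reaches from about 275 to 750 mm from the base axis. Payload 10.2 kg.
Tool frame: the origin (TCP) lies at the very end of the fingers, on their centre line; the grasp point (between the pads) lies 19 mm behind it; z points along the fingers, y is the line along which they close (so a half turn about z gives the same grasp; the last joint's range is limited). The gripper opens to 85 mm and grips with 20 to 120 N. Pads are 22 mm wide; open, the fingers measure 114 mm over their backs; the gripper's body (76 mm by 85 mm) begins 54 mm behind the grasp point. The pads swing forward as they close: fully open they stand 13 mm farther back than shut.
Start: joints at [-1.457, 0.313, 1.498, -0, 1.331, -0.223], TCP at [173.483, -495.515, 231.294] pointing down, gripper open.
Joint ranges: [-2.94, 2.94], [-0.97, 2.17], [0.19, 2.56], [-1.23, 4.37], [0.02, 3.11], [-2.88, 2.88]. Speed limits (rad/s): [2.39, 2.39, 3.01, 3.14, 3.14, 3.14].

## Interface

Orientations are given as a unit quaternion [w, x, y, z].
In Python, from rig import ctrl, vision gives the robot as it stands. The module is installed in compiled form; this text tells all that it offers.
- The arm moves only by the tool play_rows, never from a script. Its arguments are lists of equal length, an entry for each row: "translation": the shift along the tool's x, y, z in m, a list of three; "rotation": the turn, a rotation vector about the tool's x, y, z in rad, a list of three; "gripper": the gripper's target within -1 to 1 (shut at 1, half-way at 0, fully open at -1). A call has 1 to 10 rows; each row is the pose to reach, as a shift and turn from the pose commanded when the call began, along the tool's axes at that moment; what a row does not reach only later rows make up. A row lasts 1/8 s, in which the tool goes at most 62.5 mm and 10.7 degrees, less where a joint would pass 70% of its speed; a pose out of reach is approached as far as the arm can. A call with a gripper value outside its range is refused whole. The fingers move at their own pace and stop on an object; "force" is the grip in N (left out, the last holds). Time passes only in rows, so rows that repeat a pose let the fingers close. It gives the time, the measured TCP pose, the force, the opening and the grip force at its end, in the units of the state.
- ctrl.sense(): the state, without advancing time (a new reading comes with each control period).
- vision.capture(name): name is "scene" or "top"; returns a dict with "pixels" (400x640x3 uint8, red, green, blue), "vfov" (degrees; the focal length in pixels is half the picture's height over the tangent of half this angle, whatever the lens; pixels are square), "cx", "cy" (the principal point, pixels), "k1" (the pictures are not rectified: a ray, as slopes to the right and down, at radius r is drawn at 1 + k1 r^2 times it, then the intrinsics apply), "rvec" (rotation vector, rad) and "tvec" (3), from world to camera coordinates, as OpenCV has them. Camera axes: x right, y down, z forward; pixel columns grow to the right and rows downward; lengths in mm; the calibration is good to about 2 mm. A picture is of the moment at which its call begins. There is no depth.
- ctrl.finish_job(): hands the job in; it is judged then, once.
The state is a dict: "time_s": time; "joints": joint angles; "dq": joint speeds; "tau": joint torques, N m; "eef_pos": TCP position; "ee_rot": TCP orientation; "force": force on the tool from outside, world axes, zero at the start; "wrist_torque": the same for the moment, N m; "grip_width": opening from 0.0 (shut) to 1.0 (fully open); "grip_force": force on a finger pad.
Only numpy, scipy, OpenCV 4.12 (cv2) and the standard library are available. Lean on these libraries where they do the work, as an engineer would, in place of code of your own. Each camera call takes 0.05 s, during which the arm holds its last target. There are 200 camera calls.

## Working session

There is one attempt and no reset: what is moved stays moved. The work goes in short steps, Python scripts to look and compute and a tool call to move; the robot and the scene stay as the last step left them, time stands still between calls to the robot, and variables do not carry over. Pictures are saved under pics/ and viewed, at most 13 in all, crops included, and the job is handed in when it is done.

Besides the shell and the picture viewer there is one more tool, called after ">>>" in YAML: its name, and indented under it one key for each argument. play_rows: Moves the arm, as the interface text tells. Its arguments: {"type":"object","properties":{"translation":{"type":"array"},"rotation":{"type":"array"},"gripper":{"type":"array"},"force":{"type":"number"}},"required":["translation","rotation","gripper"]}

```bash
mkdir -p pics; cat > h.py <<'E'
from rig import ctrl, vision
import numpy as np, cv2, json
from scipy.spatial.transform import Rotation as R
def cap(n,fn):
    c=vision.capture(n); cv2.imwrite(f'pics/{fn}.png',c['pixels'][:,:,::-1]); c2={k:(np.array(v).tolist()) for k,v in c.items() if k!='pixels'}
    json.dump(c2,open(f'{n}.json','w')); return c
def cal(n):
    return json.load(open(f'{n}.json'))
def K(c):
    f=200/np.tan(np.radians(c['vfov'])/2); return np.array([[f,0,c['cx']],[0,f,c['cy']],[0,0,1.]]),np.array([c['k1'],0,0,0.])
def px2w(n,pts,z):
    "pixels -> world xy on plane height z (mm); z scalar or list"
    c=cal(n);k,d=K(c);u=cv2.undistortPoints(np.array(pts,float).reshape(-1,1,2),k,d,).reshape(-1,2)
    M=R.from_rotvec(c['rvec']).as_matrix();t=np.array(c['tvec']);o=-M.T@t
    r=np.c_[u,np.ones(len(u))]@M; s=(np.broadcast_to(z,len(u))-o[2])/r[:,2]
    return (o+r*s[:,None]).round(1)
def w2px(n,P):
    c=cal(n);k,d=K(c);return cv2.projectPoints(np.array(P,float).reshape(-1,1,3),np.array(c['rvec']),np.array(c['tvec']),k,d)[0].reshape(-1,2).round(1)
def crop(src,fn,x0,y0,x1,y1,s):
    cv2.imwrite(f'pics/{fn}.png',cv2.resize(cv2.imread(f'pics/{src}.png')[y0:y1,x0:x1],None,fx=s,fy=s,interpolation=cv2.INTER_CUBIC))
E
python3 - <<'E'
from h import *
for n in('scene','top'):
    c=cap(n,n+'0');print(n,cal(n))
a,b=cv2.imread('pics/scene0.png'),cv2.imread('pics/top0.png')
E
```

```text
scene {'vfov': 55.655851044989255, 'cx': 321.9142693027816, 'cy': 199.75615126212222, 'k1': -0.07678804279673794, 'rvec': [0.7630898173877716, 2.75683355657385, -0.8727882969050227], 'tvec': [513.5782837957591, -173.3222452092045, 1232.589420356159]}
top {'vfov': 52.974419596456976, 'cx': 317.72803756396866, 'cy': 197.10960772282203, 'k1': 0.0009619105529582582, 'rvec': [2.1444729314919835, -2.1815282048173086, 0.11664978918442813], 'tvec': [-37.36119004464116, 563.049072705355, 1281.8406778691722]}
```

View pics/top0.png

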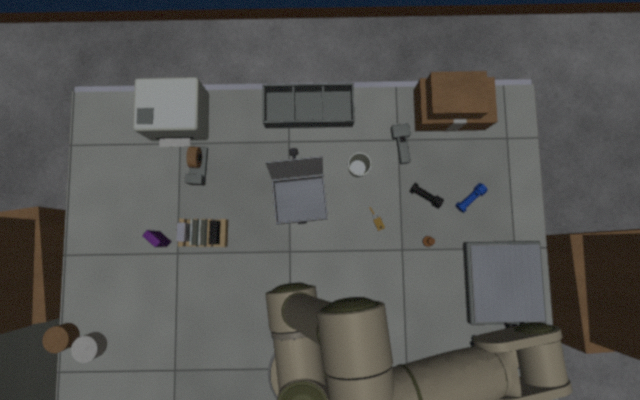

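View pics/scene0.png

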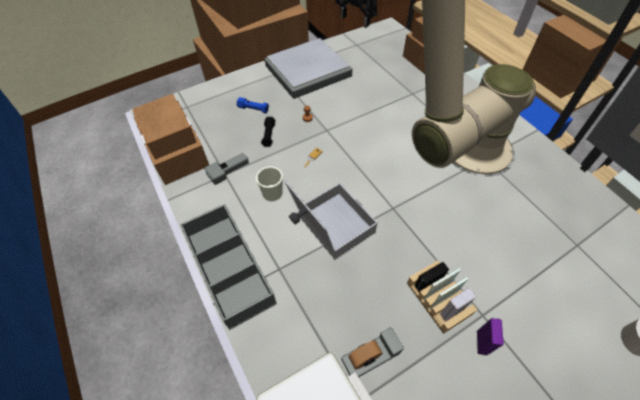

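The top view shows the black torch at (427,195), with the blue look-alike at (472,197). The grey tin is in the stand at (183,232), with the purple look-alike at (155,238) and the black pad at (215,232). The box is at (300,200), its lid open towards the top of the picture, the fob at (378,220) and the stamp at (428,241). The scene view agrees: torch (268,131), tin (458,303), purple (490,337).
Candidates for the torch are black (427,195) and blue (472,197), so I take the black one. For the tin they are grey (183,232), purple (155,238) and the black pad (215,232), so I take the grey one.

```bash
python3 - <<'E'
from h import *
t=cv2.imread('pics/top0.png');s=cv2.imread('pics/scene0.png')
def c(i,x,y,w,h,W,H): return cv2.resize(i[y:y+h,x:x+w],(W,H),interpolation=cv2.INTER_CUBIC)
m=np.vstack([np.hstack([c(t,140,205,100,50,400,200),c(t,400,170,100,50,400,200)]),np.hstack([c(t,260,140,80,90,320,360),c(s,400,250,120,90,480,360)])])
m=cv2.convertScaleAbs(m,alpha=1.5)
cv2.imwrite('pics/m0.png',m)
E
```

```text
(no output)
```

View pics/m0.png

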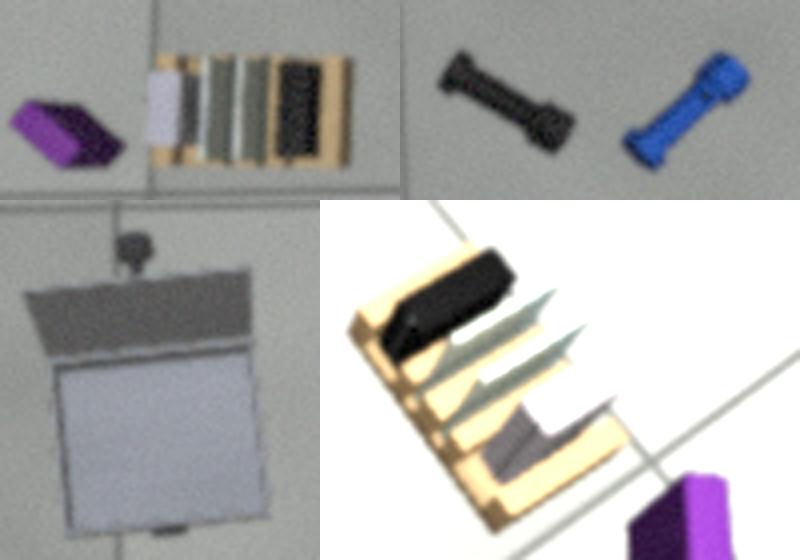

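The crop confirms it: the tin's light-grey top spans (177..185.5, 222.5..241), and the torch's tail is at (411,186) with its larger head at (442,204).

```bash
python3 - <<'E'
from h import *
print('tin top',px2w('top',[[177,223],[185.5,222.5],[185.5,241],[177,241]],112).tolist())
print('stand top',px2w('top',[[178.5,219],[228.2,219],[227,246.5],[178.5,246.5]],42).tolist())
print('pad top',px2w('top',[[210,221],[220,221],[220,244],[209.5,244]],78).tolist())
print('torch ends',px2w('top',[[411,186.5],[441.5,204]],17).tolist())
print('blue',px2w('top',[[458,208],[485,185]],17).tolist())
print('rim',px2w('top',[[276.8,224.2],[327.5,219.2],[322.5,177.8],[273,180.7]],54).tolist())
print('lid top edge guess',px2w('top',[[266.5,163.2],[322.5,157]],190).tolist(), 'knob',px2w('top',[[293,152.5]],150).tolist())
print('fob,stamp,cup,scan,tape', px2w('top',[[379,225],[371.5,208],[428,241],[359,166],[403,145],[195,165]],[5,5,55,80,30,50]).tolist())
print('purple',px2w('top',[[155,238]],30).tolist())
s=ctrl.sense();print(s['eef_pos'],s['ee_rot'],s['grip_width'])
print(R.from_quat(np.roll(s['ee_rot'],-1)).as_matrix().round(3))
# scene checks
print('scene tin top / torch pix', px2w('scene',[[400+125/4+30,250+180/4]],112))
print(w2px('scene',[[330,-250,17]]))
E
```

```text
tin top [[481.3, 383.4, 112.0], [482.4, 357.5, 112.0], [426.3, 356.4, 112.0], [426.7, 382.2, 112.0]]
stand top [[497.8, 403.6, 42.0], [495.1, 243.0, 42.0], [407.0, 246.2, 42.0], [409.7, 401.7, 42.0]]
pad top [[487.6, 292.0, 78.0], [487.1, 260.6, 78.0], [415.4, 259.9, 78.0], [416.0, 292.6, 78.0]]
torch ends [[593.9, -356.6, 17.0], [534.0, -454.5, 17.0]]
blue [[519.8, -508.0, 17.0], [594.6, -601.5, 17.0]]
rim [[475.1, 85.0, 54.0], [488.3, -77.1, 54.0], [622.3, -63.5, 54.0], [615.6, 96.5, 54.0]]
lid top edge guess [[646.2, 99.6, 190.0], [661.6, -63.2, 190.0]] knob [[685.5, 24.9, 150.0]]
fob,stamp,cup,scan,tape [[468.9, -248.1, 5.0], [525.7, -225.1, 5.0], [413.7, -394.1, 55.0], [654.0, -179.8, 80.0], [731.5, -332.9, 30.0], [672.3, 350.8, 50.0]]
purple [[438.2, 482.7, 30.0]]
[ 173.446498   -495.28770851  230.796271  ] [-5.65621312e-04  9.85853718e-01  1.67607062e-01  2.01627873e-05] 1.0004546544338144
[[ 0.944  0.33  -0.   ]
 [ 0.33  -0.944  0.001]
 [ 0.    -0.001 -1.   ]]
scene tin top / torch pix [[454.1 366.1 112. ]]
[[352.8 133.6]]
```

```bash
cat >> h.py <<'E'
def go(x,y,z,yaw=None,tilt=0,pos=None):
    "shift (m) & rotvec in tool axes to reach TCP x,y,z (mm), tool-x yaw (deg, tool down), then tilt (deg) about tool y"
    s=ctrl.sense();A=R.from_quat(np.roll(s['ee_rot'],-1))
    a=np.radians(yaw);B=R.from_matrix([[np.cos(a),np.sin(a),0],[np.sin(a),-np.cos(a),0],[0,0,-1]])*R.from_euler('y',tilt,degrees=True)
    p=(np.array([x,y,z])-s['eef_pos'])/1000
    print('T',A.inv().apply(p).round(4).tolist(),'R',(A.inv()*B).as_rotvec().round(4).tolist(),'| t',round(s['time_s'],2),'pos',np.round(s['eef_pos'],1),'F',np.round(s['force'],1),'w',round(s['grip_width'],3),'gf',np.round(s['grip_force'],1))
E
python3 -c "
from h import *
go(454,369,190,90)"
```

```text
T [0.5504, -0.723, 0.0417] R [-0.0008, -0.0009, -1.234] | t 0.1 pos [ 173.4 -495.3  230.8] F [0.2 0.7 0.1] w 1.0 gf 0.0
```

>>> play_rows:
  translation:
    - [0.55,-0.723,0.0]
    - [0.55,-0.723,0.0]
    - [0.55,-0.723,0.0]
    - [0.55,-0.723,0.0]
    - [0.55,-0.723,0.0]
    - [0.55,-0.723,0.0]
    - [0.55,-0.723,0.0]
    - [0.55,-0.723,0.0]
    - [0.55,-0.723,0.0]
    - [0.55,-0.723,0.0]
  rotation:
    - [0,0,-1.234]
    - [0,0,-1.234]
    - [0,0,-1.234]
    - [0,0,-1.234]
    - [0,0,-1.234]
    - [0,0,-1.234]
    - [0,0,-1.234]
    - [0,0,-1.234]
    - [0,0,-1.234]
    - [0,0,-1.234]
  gripper: [-1,-1,-1,-1,-1,-1,-1,-1,-1,-1]

```text
time_s: 1.35
eef_pos: [366.4, 101.3, 231.4]
ee_rot: [0.0, 0.707, 0.707, 0.0]
force: [0.6, -1.1, 0.4]
grip_width: 0.995
grip_force: 0.0
```

```bash
python3 -c "
from h import *
go(454,369,180,90)"
```

```text
T [0.2677, 0.0877, 0.0514] R [0.0006, 0.0002, 0.0004] | t 1.35 pos [366.4 101.3 231.4] F [ 0.6 -1.1  0.4] w 0.995 gf 0.0
```

>>> play_rows:
  translation:
    - [0.268,0.088,0.03]
    - [0.268,0.088,0.03]
    - [0.268,0.088,0.03]
    - [0.268,0.088,0.05]
    - [0.268,0.088,0.05]
    - [0.268,0.088,0.06]
    - [0.268,0.088,0.06]
    - [0.268,0.088,0.06]
  rotation:
    - [0,0,0]
    - [0,0,0]
    - [0,0,0]
    - [0,0,0]
    - [0,0,0]
    - [0,0,0]
    - [0,0,0]
    - [0,0,0]
  gripper: [-1,-1,-1,-1,-1,-1,-1,-1]

```text
time_s: 2.35
eef_pos: [454.4, 366.3, 172.0]
ee_rot: [0.0, 0.707, 0.707, 0.0]
force: [0.5, 0.2, 0.6]
grip_width: 1.0
grip_force: 0.0
```

```bash
python3 - <<'E'
from h import *
go(454,369,75,90)
cap('scene','s1'); crop('s1','s1c',380,210,540,330,5)
E
```

```text
T [0.0027, -0.0005, 0.097] R [0.0007, -0.0003, -0.0009] | t 2.35 pos [454.4 366.3 172. ] F [0.5 0.2 0.6] w 1.0 gf 0.0
```

View pics/s1c.png

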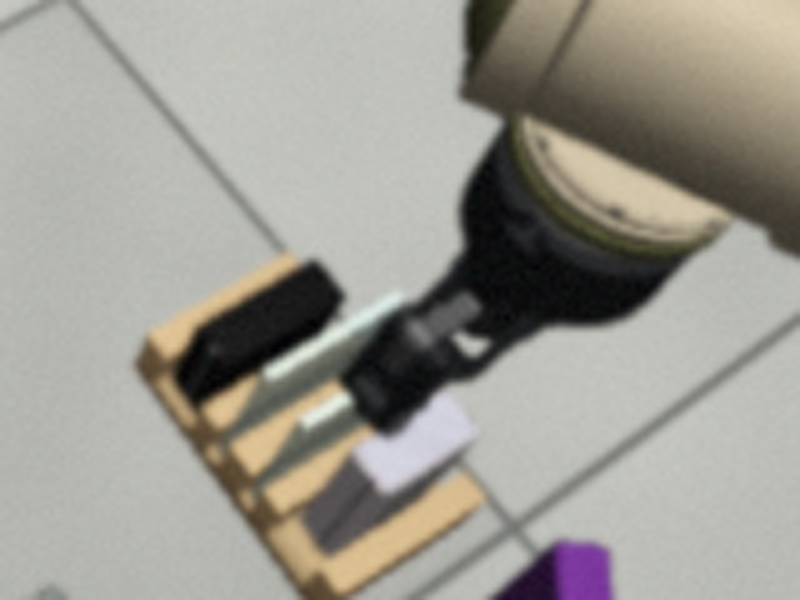

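The tin's top face, at about (462,298) in full-picture pixels, lies under the open fingers with one finger on each x side. I descend and grip.

>>> play_rows:
  translation:
    - [0.003,0,0.05]
    - [0.003,0,0.097]
    - [0.003,0,0.097]
    - [0.003,0,0.097]
    - [0.003,0,0.097]
    - [0.003,0,0.097]
    - [0.003,0,0.097]
    - [0.003,0,0.097]
  rotation:
    - [0,0,0]
    - [0,0,0]
    - [0,0,0]
    - [0,0,0]
    - [0,0,0]
    - [0,0,0]
    - [0,0,0]
    - [0,0,0]
  gripper: [-1,-1,-1,1,1,1,1,1]
  force: 40

```text
time_s: 3.4
eef_pos: [455.2, 370.5, 77.0]
ee_rot: [0.001, 0.707, 0.707, 0.002]
force: [-1.9, -1.8, 6.3]
grip_width: 0.675
grip_force: 42.2
```

```bash
python3 - <<'E'
from h import *
go(454,369,200,90)
go(500,170,170,20,0)
E
```

```text
T [-0.0013, -0.0008, -0.123] R [0.0037, -0.0018, 0.0001] | t 3.4 pos [455.2 370.5  77. ] F [-1.9 -1.8  6.3] w 0.675 gf 42.2
T [-0.2004, 0.0451, -0.0932] R [0.0021, -0.0038, 1.2218] | t 3.4 pos [455.2 370.5  77. ] F [-1.9 -1.8  6.3] w 0.675 gf 42.2
```

>>> play_rows:
  translation:
    - [0,0,-0.03]
    - [0,0,-0.07]
    - [0,0,-0.115]
    - [0,0,-0.125]
    - [-0.18,0.05,-0.125]
    - [-0.18,0.05,-0.125]
    - [-0.18,0.05,-0.125]
    - [-0.18,0.05,-0.125]
    - [-0.18,0.05,-0.125]
    - [-0.18,0.05,-0.125]
  rotation:
    - [0,0,0]
    - [0,0,0]
    - [0,0,0]
    - [0,0,0]
    - [0,0,0.3]
    - [0,0,1.22]
    - [0,0,1.22]
    - [0,0,1.22]
    - [0,0,1.22]
    - [0,0,1.22]
  gripper: [1,1,1,1,1,1,1,1,1,1]

```text
time_s: 4.65
eef_pos: [504.0, 189.7, 199.0]
ee_rot: [-0.0, 0.976, 0.218, -0.0]
force: [0.7, -0.1, -1.2]
grip_width: 0.669
grip_force: 43.9
```

```bash
python3 - <<'E'
from h import *
go(510,186,190,20,45)
E
```

```text
T [0.0039, 0.0059, 0.009] R [-0.0355, 0.7855, 0.0854] | t 4.65 pos [504.  189.7 199. ] F [ 0.7 -0.1 -1.2] w 0.669 gf 43.9
```

```bash
python3 - <<'E'
from h import *
go(515,187,110,20,65)
E
```

```text
T [0.0089, 0.0072, 0.089] R [-0.0513, 1.1343, 0.0802] | t 4.65 pos [504.  189.7 199. ] F [ 0.7 -0.1 -1.2] w 0.669 gf 43.9
```

>>> play_rows:
  translation:
    - [0,0,0]
    - [0,0,0]
    - [0,0,0.02]
    - [0,0,0.04]
    - [0,0,0.06]
    - [0,0,0.08]
    - [0,0,0.09]
    - [0,0,0.09]
    - [0,0,0.09]
  rotation:
    - [0,0.18,0]
    - [0,0.36,0]
    - [0,0.54,0]
    - [0,0.72,0]
    - [0,0.9,0]
    - [0,1.08,0]
    - [0,1.134,0]
    - [0,1.134,0]
    - [0,1.134,0]
  gripper: [1,1,1,1,1,1,1,1,1]

```text
time_s: 5.78
eef_pos: [498.3, 209.4, 116.2]
ee_rot: [-0.162, 0.863, 0.221, 0.425]
force: [0.2, 0.2, -1.3]
grip_width: 0.674
grip_force: 44.0
```

```bash
python3 - <<'E'
from h import *
go(504,189,45,25.2,65)
print(ctrl.sense()['joints'])
cap('scene','s2'); crop('s2','s2c',300,130,500,280,4)
E
```

```text
T [-0.0592, 0.0269, 0.036] R [-0.1415, 0.1976, -0.0236] | t 5.78 pos [498.3 209.4 116.2] F [ 0.2  0.2 -1.3] w 0.674 gf 44.0
[-0.08149329  0.31180674  2.24635883  1.92954479  0.58978966 -0.76689821]
```

View pics/s2c.png

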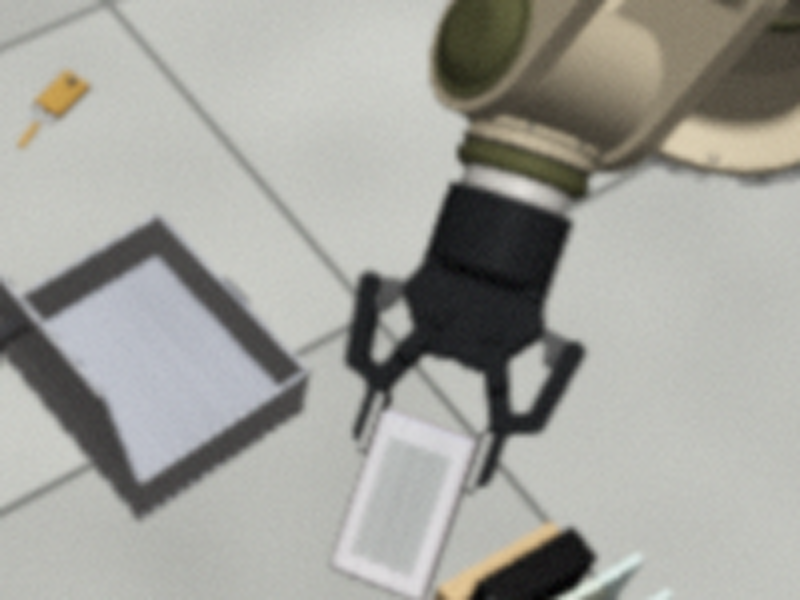

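The tin (crop centre about (405,500)) is gripped firmly, with the hand tilted but the wrist still settling. The way below it is clear, between the box and the stand. I carry on tilting.

>>> play_rows:
  translation:
    - [-0.02,0.009,0.01]
    - [-0.02,0.009,0.01]
    - [-0.02,0.009,0.01]
    - [-0.02,0.009,0.01]
    - [-0.02,0.009,0.01]
    - [-0.02,0.009,0.01]
    - [-0.02,0.009,0.01]
    - [-0.02,0.009,0.01]
  rotation:
    - [-0.14,0.2,-0.02]
    - [-0.14,0.2,-0.02]
    - [-0.14,0.2,-0.02]
    - [-0.14,0.2,-0.02]
    - [-0.14,0.2,-0.02]
    - [-0.14,0.2,-0.02]
    - [-0.14,0.2,-0.02]
    - [-0.14,0.2,-0.02]
  gripper: [1,1,1,1,1,1,1,1]

```text
time_s: 6.82
eef_pos: [498.9, 202.1, 93.9]
ee_rot: [-0.12, 0.823, 0.183, 0.524]
force: [-0.2, 0.3, -0.7]
grip_width: 0.677
grip_force: 44.1
```

```bash
python3 - <<'E'
from h import *
go(504,189,48,25.2,68)
print(ctrl.sense()['joints'])
E
```

```text
T [-0.042, 0.0142, 0.0185] R [-0.0028, 0.0519, -0.0046] | t 6.83 pos [498.9 202.1  93.9] F [-0.2  0.3 -0.7] w 0.677 gf 44.1
[-0.04680224  0.47292262  2.35705166  2.5479262   0.86702348 -1.37454204]
```

```bash
python3 - <<'E'
from h import *
go(504,195,40,25.2,70)
E
```

```text
T [-0.0482, 0.0089, 0.0242] R [-0.0027, 0.0868, -0.0047] | t 6.83 pos [498.9 202.1  93.9] F [-0.2  0.3 -0.7] w 0.677 gf 44.1
```

>>> play_rows:
  translation:
    - [-0.024,0.005,0.012]
    - [-0.048,0.009,0.024]
    - [-0.048,0.009,0.024]
    - [-0.048,0.009,0.024]
    - [-0.048,0.009,0.024]
  rotation:
    - [0,0.04,0]
    - [0,0.087,0]
    - [0,0.087,0]
    - [0,0.087,0]
    - [0,0.087,0]
  gripper: [1,1,1,1,1]

```text
time_s: 7.45
eef_pos: [504.3, 195.0, 41.9]
ee_rot: [-0.127, 0.799, 0.178, 0.56]
force: [-0.5, 0.3, -2.0]
grip_width: 0.674
grip_force: 44.1
```

```bash
python3 - <<'E'
from h import *
go(504,195,29,25.2,76)
print(ctrl.sense()['joints'])
E
```

```text
T [-0.0123, -0.0001, 0.0041] R [-0.0022, 0.1022, -0.0033] | t 7.45 pos [504.3 195.   41.9] F [-0.5  0.3 -2. ] w 0.674 gf 44.1
[-0.08500373  0.73190217  2.34906275  2.60220468  1.17200479 -1.5336963 ]
```

>>> play_rows:
  translation:
    - [-0.006,0,0.002]
    - [-0.011,0,0.004]
    - [-0.011,0,0.004]
    - [-0.011,0,0.004]
  rotation:
    - [0,0.035,0]
    - [0,0.07,0]
    - [0,0.07,0]
    - [0,0.07,0]
  gripper: [1,1,1,1]

```text
time_s: 7.95
eef_pos: [504.1, 195.0, 29.3]
ee_rot: [-0.133, 0.779, 0.173, 0.587]
force: [0.5, -0.0, -2.0]
grip_width: 0.671
grip_force: 44.1
```

```bash
python3 - <<'E'
from h import *
go(504,195,28,25.2,74)
E
```

```text
T [-0.0013, -0.0001, 0.0003] R [-0.0021, -0.0009, -0.0041] | t 7.95 pos [504.1 195.   29.3] F [ 0.5 -0.  -2. ] w 0.671 gf 44.1
```

>>> play_rows:
  translation:
    - [-0.002,0,0.0005]
    - [-0.002,0,0.0005]
    - [-0.002,0,0.0005]
    - [-0.002,0,0.0005]
    - [-0.002,0,0.0005]
    - [-0.002,0,0.0005]
  rotation:
    - [0,0,0]
    - [0,0,0]
    - [0,0,0]
    - [0,0,0]
    - [0,0,0]
    - [0,0,0]
  gripper: [1,-0.4,-0.6,-0.8,-0.8,-0.8]
  force: 20

```text
time_s: 8.7
eef_pos: [503.8, 194.8, 26.3]
ee_rot: [-0.134, 0.78, 0.173, 0.587]
force: [-0.3, -0.4, 0.3]
grip_width: 0.899
grip_force: 0.0
```

```bash
python3 - <<'E'
from h import *
go(420,155,110,25.2,74)
cap('scene','s3'); crop('s3','s3c',300,130,500,280,4)
E
```

```text
T [0.0549, -0.0001, -0.1122] R [-0.002, -0.0002, -0.0049] | t 8.7 pos [503.8 194.8  26.3] F [-0.3 -0.4  0.3] w 0.899 gf 0.0
```

View pics/s3c.png

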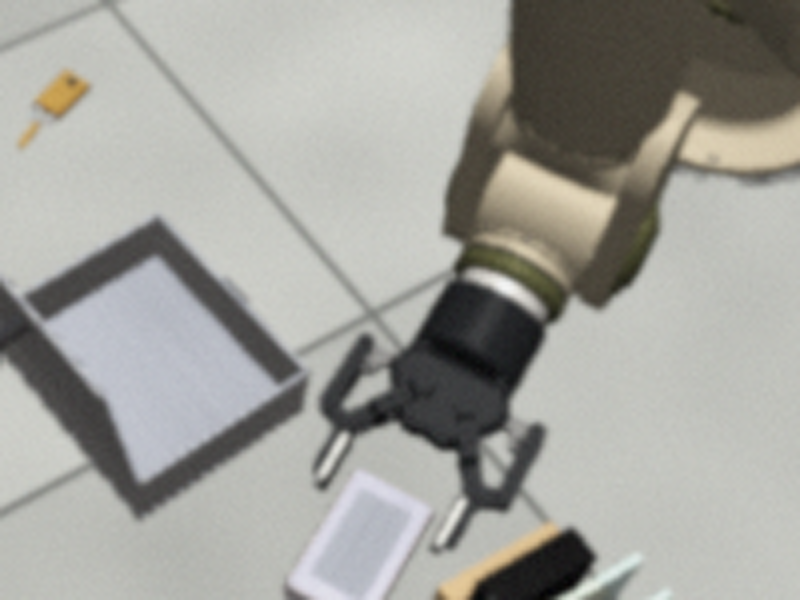

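The tin lies flat between box and stand, with its near corners at crop (362,472) and (435,512) and its left corner at (287,588), and the fingers are clear of it. I retract and set the tool pointing down.

>>> play_rows:
  translation:
    - [0,0,-0.04]
    - [0.03,0,-0.08]
    - [0.1,0,-0.11]
    - [0.15,0,-0.11]
    - [0.17,0,-0.11]
    - [0.17,0,-0.11]
    - [0.17,0,-0.11]
    - [0.17,0,-0.11]
    - [0.17,0,-0.11]
    - [0.17,0,-0.11]
  rotation:
    - [0,0,0]
    - [0,0,0]
    - [0,0,0]
    - [0,-0.18,0]
    - [0,-0.36,0]
    - [0,-0.54,0]
    - [0,-0.72,0]
    - [0,-0.9,0]
    - [0,-1.1,0]
    - [0,-1.29,0]
  gripper: [-1,-1,-1,-1,-1,-1,-1,-1,-1,-1]

```text
time_s: 10.0
eef_pos: [448.7, 175.7, 216.8]
ee_rot: [-0.145, 0.911, 0.238, 0.303]
force: [-0.5, -0.4, -0.1]
grip_width: 0.997
grip_force: 0.0
```

```bash
python3 - <<'E'
from h import *
cap('scene','s4');cap('top','t4')
P=px2w('scene',[[390.5,248],[408.8,258],[371.8,277]],26);print(P.tolist())
print('pred centre',((P[1]+P[2])/2), np.degrees(np.arctan2(*(P[2]-P[0])[1::-1])),np.linalg.norm(P[2]-P[0]),np.linalg.norm(P[1]-P[0]))
s=cv2.imread('pics/s4.png')[220:310,340:440];t=cv2.imread('pics/t4.png')[180:250,200:280]
cv2.imwrite('pics/m4.png',np.hstack([cv2.resize(s,(400,360),interpolation=2),cv2.resize(t,(400,360),interpolation=2)]))
go(560,215,120,25,0);print(ctrl.sense()['joints'])
E
```

```text
[[481.6, 158.6, 26.0], [458.3, 206.9, 26.0], [570.8, 200.3, 26.0]]
pred centre [514.55 203.6   26.  ] 25.055561707988748 98.46588241619526 53.626299518053656
T [0.0286, 0.0365, 0.1451] R [-0.1546, -0.6742, 0.0753] | t 10.1 pos [450.2 176.2 218.2] F [-0.4  0.8 -1. ] w 0.996 gf 0.0
[-0.14106998 -0.03980435  2.11130825  0.78952405  0.73429106  0.40259164]
```

View pics/m4.png

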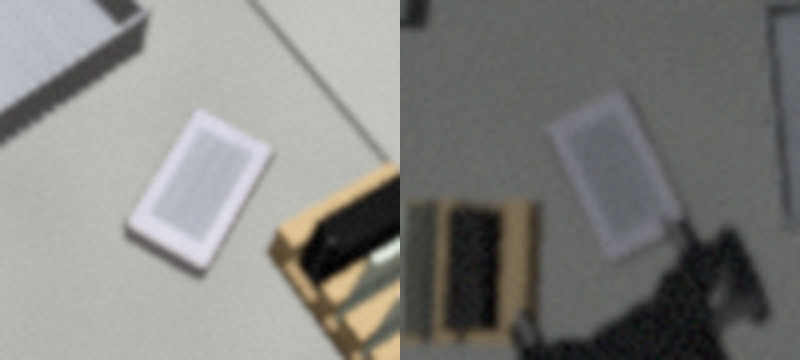

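```bash
python3 - <<'E'
from h import *
for n,q in(('scene',[[389.5,247.5],[408.2,258],[391.2,287],[371.5,277]]),('top',[[257,222.4],[242,230.2],[229.6,205.3],[244,197.9]])):
    P=px2w(n,q,26);d=(P[2]+P[3]-P[0]-P[1]);print(n,P.mean(0).round(1),np.degrees(np.arctan2(d[1],d[0])).round(1))
go(524,202,110,26,0)
E
```

```text
scene [514.8 202.4  26. ] 26.1
top [511.9 197.9  26. ] 27.2
T [-0.0073, 0.0298, 0.1299] R [-0.1487, -0.6755, 0.0585] | t 10.1 pos [450.2 176.2 218.2] F [-0.4  0.8 -1. ] w 0.996 gf 0.0
```

The tin's corners are at scene px (389,247), (408,258), (391,287) and (371,277), and the top view agrees. Its centre is about (513,200) and its yaw 26.5°.

```bash
python3 - <<'E'
from h import *
go(513,200,110,26.5,0)
E
```

```text
T [-0.0157, 0.0257, 0.1237] R [-0.1458, -0.6761, 0.0501] | t 10.1 pos [450.2 176.2 218.2] F [-0.4  0.8 -1. ] w 0.996 gf 0.0
```

>>> play_rows:
  translation:
    - [-0.016,0.026,0.06]
    - [-0.016,0.026,0.124]
    - [-0.016,0.026,0.124]
    - [-0.016,0.026,0.124]
    - [-0.016,0.026,0.124]
    - [-0.016,0.026,0.124]
    - [-0.016,0.026,0.124]
    - [-0.016,0.026,0.124]
  rotation:
    - [-0.146,-0.676,0.05]
    - [-0.146,-0.676,0.05]
    - [-0.146,-0.676,0.05]
    - [-0.146,-0.676,0.05]
    - [-0.146,-0.676,0.05]
    - [-0.146,-0.676,0.05]
    - [-0.146,-0.676,0.05]
    - [-0.146,-0.676,0.05]
  gripper: [-1,-1,-1,-1,-1,-1,-1,-1]

```text
time_s: 11.1
eef_pos: [511.3, 199.7, 108.0]
ee_rot: [-0.002, 0.973, 0.229, -0.001]
force: [0.2, -0.7, -0.0]
grip_width: 0.999
grip_force: 0.0
```

```bash
python3 - <<'E'
from h import *
go(513,200,4,26.5,0)
E
```

```text
T [0.0017, 0.0008, 0.104] R [-0.0035, 0.0006, -0.0008] | t 11.1 pos [511.3 199.7 108. ] F [ 0.2 -0.7 -0. ] w 0.999 gf 0.0
```

>>> play_rows:
  translation:
    - [0.002,0.001,0.055]
    - [0.002,0.001,0.095]
    - [0.002,0.001,0.106]
    - [0.002,0.001,0.106]
    - [0.002,0.001,0.106]
    - [0.002,0.001,0.106]
    - [0.002,0.001,0.106]
    - [0.002,0.001,0.106]
  rotation:
    - [0,0,0]
    - [0,0,0]
    - [0,0,0]
    - [0,0,0]
    - [0,0,0]
    - [0,0,0]
    - [0,0,0]
    - [0,0,0]
  gripper: [-1,-1,-1,-1,1,1,1,1]
  force: 40

```text
time_s: 12.1
eef_pos: [514.3, 200.4, 3.0]
ee_rot: [-0.001, 0.973, 0.229, -0.0]
force: [-2.4, -0.5, 6.6]
grip_width: 0.672
grip_force: 43.7
```

```bash
python3 - <<'E'
from h import *
go(513,200,100,26.5,0)
# box frame target
c=np.array([550.5,10]);b=.085
f=lambda x,y:(c+[x*np.cos(b)-y*np.sin(b),x*np.sin(b)+y*np.cos(b)]).round(1)
print(f(0,29),f(0,-42))
go(*f(0,29),120,4.9,0)
E
```

```text
T [-0.0013, -0.0004, -0.097] R [-0.0022, -0.0005, -0.0005] | t 12.1 pos [514.3 200.4   3. ] F [-2.4 -0.5  6.6] w 0.672 gf 43.7
[548.   38.9] [554.1 -31.8]
T [-0.0417, 0.1593, -0.1174] R [-0.0023, -0.0001, 0.3765] | t 12.1 pos [514.3 200.4   3. ] F [-2.4 -0.5  6.6] w 0.672 gf 43.7
```

>>> play_rows:
  translation:
    - [0,0,-0.05]
    - [0,0,-0.1]
    - [-0.042,0.159,-0.117]
    - [-0.042,0.159,-0.117]
    - [-0.042,0.159,-0.117]
    - [-0.042,0.159,-0.117]
    - [-0.042,0.159,-0.117]
    - [-0.042,0.159,-0.117]
  rotation:
    - [0,0,0]
    - [0,0,0]
    - [0,0,0.376]
    - [0,0,0.376]
    - [0,0,0.376]
    - [0,0,0.376]
    - [0,0,0.376]
    - [0,0,0.376]
  gripper: [1,1,1,1,1,1,1,1]

```text
time_s: 13.1
eef_pos: [546.8, 40.1, 118.3]
ee_rot: [-0.001, 0.999, 0.044, -0.001]
force: [-1.0, 0.2, -1.6]
grip_width: 0.671
grip_force: 44.3
```

```bash
python3 - <<'E'
from h import *
print(px2w('scene',[[339.2,184.5],[376.8,223]],54))
go(548,39,8,4.9,0)
cap('scene','s5'); crop('s5','s5c',280,110,420,240,4)
cap('top','t5')
a=cv2.imread('pics/s5c.png');b=cv2.resize(cv2.imread('pics/t5.png')[145:235,260:340],None,fx=4,fy=4,interpolation=2)
m=np.zeros((520,800,3),np.uint8);m[:,:480]=a[:520,:480];m[:360,480:]=b;cv2.imwrite('pics/m5.png',m)
E
```

```text
[[497.2 -71.4  54. ]
 [480.3  89.2  54. ]]
T [0.0014, 0.0014, 0.1103] R [-0.0021, 0.0028, 0.0021] | t 13.1 pos [546.8  40.1 118.3] F [-1.   0.2 -1.6] w 0.671 gf 44.3
```

View pics/m5.png

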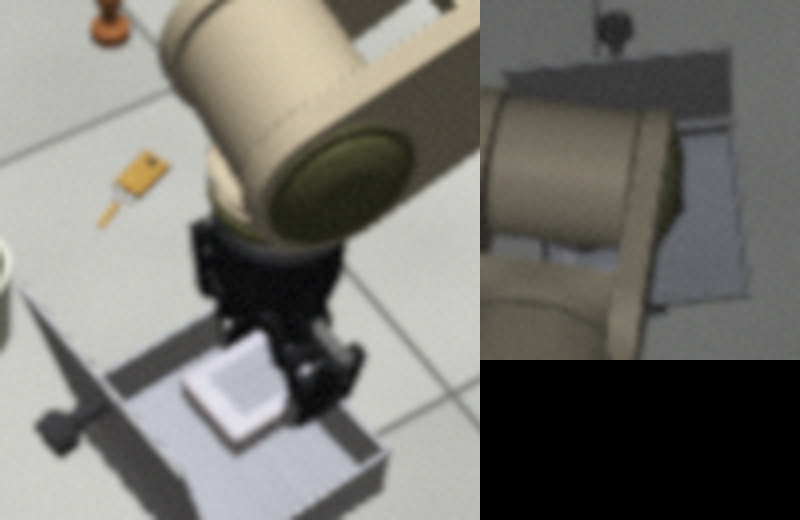

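The tin hangs over the box, clear of the rims, about where I want it. I shift it by 4 mm in x and lower it.

>>> play_rows:
  translation:
    - [0.005,-0.001,0.04]
    - [0.005,-0.001,0.08]
    - [0.005,-0.001,0.1]
    - [0.005,-0.001,0.11]
    - [0.005,-0.001,0.111]
    - [0.005,-0.001,0.111]
    - [0.005,-0.001,0.111]
    - [0.005,-0.001,0.111]
    - [0.005,-0.001,0.111]
  rotation:
    - [0,0,0]
    - [0,0,0]
    - [0,0,0]
    - [0,0,0]
    - [0,0,0]
    - [0,0,0]
    - [0,0,0]
    - [0,0,0]
    - [0,0,0]
  gripper: [1,1,1,1,1,1,-0.4,-0.47,-0.47]

```text
time_s: 14.32
eef_pos: [551.9, 40.5, 7.6]
ee_rot: [-0.001, 0.999, 0.043, -0.001]
force: [-0.8, 0.6, 0.2]
grip_width: 0.733
grip_force: 0.0
```

```bash
python3 - <<'E'
from h import *
go(551,41,200,4.9,0)
E
```

```text
T [-0.0012, -0.0009, -0.1924] R [-0.0018, 0.0021, 0.0004] | t 14.32 pos [551.9  40.5   7.6] F [-0.8  0.6  0.2] w 0.733 gf 0.0
```

>>> play_rows:
  translation:
    - [0,0,-0.06]
    - [0,0,-0.12]
    - [0,0,-0.18]
    - [0,0,-0.192]
  rotation:
    - [0,0,0]
    - [0,0,0]
    - [0,0,0]
    - [0,0,0]
  gripper: [-0.47,-0.47,-0.47,-0.5]

```text
time_s: 14.82
eef_pos: [553.6, 40.1, 203.5]
ee_rot: [-0.0, 0.999, 0.043, 0.002]
force: [0.3, 0.6, 0.5]
grip_width: 0.752
grip_force: 0.0
```

```bash
python3 - <<'E'
from h import *
print(w2px('scene',[[564,-405.5,17],[594,-357,17],[534,-454,17]]))
go(564,-405,150,58.5,0)
crop('scene0','s0c',235,105,300,155,8)
E
```

```text
[[268.4 131.3]
 [266.6 143.8]
 [270.  119.4]]
T [-0.0281, 0.4443, 0.0533] R [0.002, -0.0043, -0.9349] | t 14.82 pos [553.6  40.1 203.5] F [0.3 0.6 0.5] w 0.752 gf 0.0
```

View pics/s0c.png

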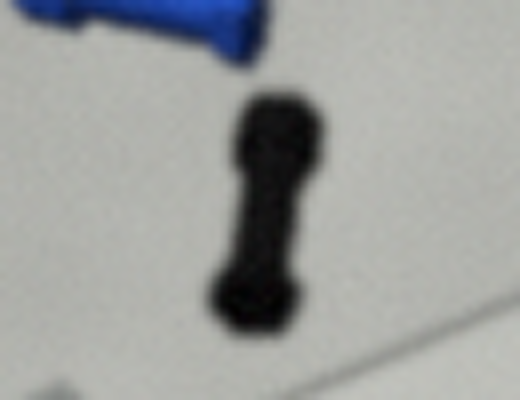

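The black torch spans crop (280,95)–(255,335), so its centre is at scene px (268.4,131.9), which agrees with the top-view estimate of (268.4,131.3). I go to it.

>>> play_rows:
  translation:
    - [-0.028,0.444,0]
    - [-0.028,0.444,0]
    - [-0.028,0.444,0]
    - [-0.028,0.444,0]
    - [-0.028,0.444,0.053]
    - [-0.028,0.444,0.053]
    - [-0.028,0.444,0.053]
    - [-0.028,0.444,0.053]
    - [-0.028,0.444,0.053]
    - [-0.028,0.444,0.053]
  rotation:
    - [0,0,0]
    - [0,0,-0.935]
    - [0,0,-0.935]
    - [0,0,-0.935]
    - [0,0,-0.935]
    - [0,0,-0.935]
    - [0,0,-0.935]
    - [0,0,-0.935]
    - [0,0,-0.935]
    - [0,0,-0.935]
  gripper: [-1,-1,-1,-1,-1,-1,-1,-1,-1,-1]

```text
time_s: 16.08
eef_pos: [562.5, -403.4, 145.3]
ee_rot: [-0.002, 0.872, 0.489, -0.001]
force: [0.6, 0.1, 0.1]
grip_width: 1.0
grip_force: 0.0
```

```bash
python3 - <<'E'
from h import *
go(564,-405,4,58.5,0)
E
```

```text
T [-0.0006, 0.0026, 0.1413] R [-0.0039, -0.0004, 0.0007] | t 16.07 pos [ 562.5 -403.4  145.3] F [0.6 0.1 0.1] w 1.0 gf 0.0
```

>>> play_rows:
  translation:
    - [-0.001,0.003,0.06]
    - [-0.001,0.003,0.11]
    - [-0.001,0.003,0.142]
    - [-0.001,0.003,0.142]
    - [-0.001,0.003,0.142]
    - [-0.001,0.003,0.142]
    - [-0.001,0.003,0.142]
    - [-0.001,0.003,0.142]
    - [-0.001,0.003,0.142]
  rotation:
    - [0,0,0]
    - [0,0,0]
    - [0,0,0]
    - [0,0,0]
    - [0,0,0]
    - [0,0,0]
    - [0,0,0]
    - [0,0,0]
    - [0,0,0]
  gripper: [-1,-1,-1,-1,1,1,1,1,1]
  force: 40

```text
time_s: 17.2
eef_pos: [564.4, -406.9, 4.7]
ee_rot: [-0.001, 0.873, 0.489, -0.001]
force: [-1.2, 0.6, 5.3]
grip_width: 0.291
grip_force: 39.3
```

```bash
python3 - <<'E'
from h import *
go(564,-405,150,58.5,0)
c=np.array([554,12.5]);b=.09
print(c+[42*np.sin(b),-42*np.cos(b)])
go(557.5,-29,150,5,0)
E
```

```text
T [0.0014, -0.0016, -0.1453] R [-0.0018, 0.0002, -0.0001] | t 17.2 pos [ 564.4 -406.9    4.7] F [-1.2  0.6  5.3] w 0.291 gf 39.3
[557.77489907 -29.33001479]
T [0.3186, -0.2036, -0.145] R [-0.0015, 0.001, 0.9337] | t 17.2 pos [ 564.4 -406.9    4.7] F [-1.2  0.6  5.3] w 0.291 gf 39.3
```

>>> play_rows:
  translation:
    - [0,0,-0.05]
    - [0,0,-0.11]
    - [0,0,-0.16]
    - [0.319,-0.204,-0.165]
    - [0.319,-0.204,-0.165]
    - [0.319,-0.204,-0.165]
    - [0.319,-0.204,-0.165]
    - [0.319,-0.204,-0.165]
    - [0.319,-0.204,-0.165]
    - [0.319,-0.204,-0.165]
  rotation:
    - [0,0,0]
    - [0,0,0]
    - [0,0,0]
    - [0,0,0]
    - [0,0,0.934]
    - [0,0,0.934]
    - [0,0,0.934]
    - [0,0,0.934]
    - [0,0,0.934]
    - [0,0,0.934]
  gripper: [1,1,1,1,1,1,1,1,1,1]

```text
time_s: 18.45
eef_pos: [556.8, -25.1, 169.4]
ee_rot: [-0.001, 0.999, 0.044, -0.001]
force: [0.4, 0.1, -0.8]
grip_width: 0.288
grip_force: 39.9
```

>>> play_rows:
  translation:
    - [0,0,0]
    - [0,0,0]
  rotation:
    - [0,0,0]
    - [0,0,0]
  gripper: [1,1]

```text
time_s: 18.7
eef_pos: [557.2, -29.2, 169.1]
ee_rot: [-0.001, 0.999, 0.043, -0.001]
force: [-0.2, -0.8, -1.1]
grip_width: 0.29
grip_force: 39.9
```

```bash
python3 - <<'E'
from h import *
go(557.5,-29,10,5,0)
cap('scene','s6'); crop('s6','s6c',270,110,410,245,4)
E
```

```text
T [0.0007, 0.0001, 0.1591] R [-0.0017, 0.0027, -0.0006] | t 18.7 pos [557.2 -29.2 169.1] F [-0.2 -0.8 -1.1] w 0.29 gf 39.9
```

View pics/s6c.png

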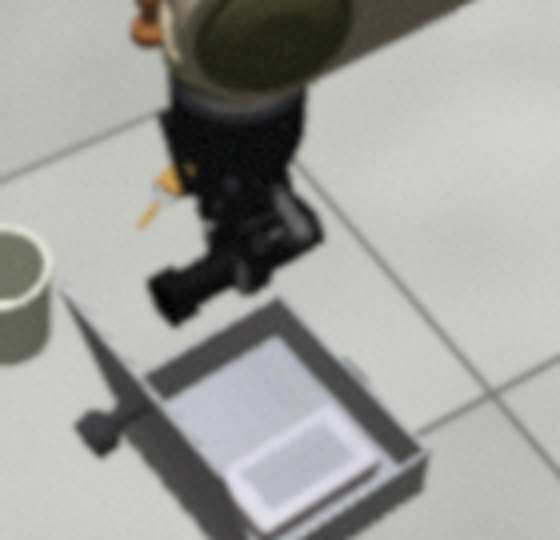

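```bash
python3 - <<'E'
from h import *
print(px2w('scene',[[308.5,183.5]],181.5))
print('tin',px2w('scene',[[270+225/4,110+468/4],[270+330/4,110+408/4],[270+380/4,110+462/4],[270+272/4,110+528/4]],30), 'rim', px2w('scene',[[270+278/4,110+300/4],[270+428/4,110+455/4]],54))
E
```

```text
[[614.5 -32.4 181.5]]
tin [[594.4  17.9  30. ]
 [506.6  14.2  30. ]
 [501.6  68.4  30. ]
 [591.7  73.5  30. ]] rim [[497.5 -69.4  54. ]
 [481.2  91.4  54. ]]
```

The torch is gripped level, its tail at x≈614, inside the hinge wall at about 625. The tin sits along the left wall, its right edge at y≈15. I lower the torch and release it.

>>> play_rows:
  translation:
    - [0,0,0.06]
    - [0,0,0.11]
    - [0,0,0.145]
    - [0,0,0.157]
    - [0,0,0.16]
    - [0,0,0.16]
    - [0,0,0.16]
    - [0,0,0.16]
    - [0,0,0.16]
  rotation:
    - [0,0,0]
    - [0,0,0]
    - [0,0,0]
    - [0,0,0]
    - [0,0,0]
    - [0,0,0]
    - [0,0,0]
    - [0,0,0]
    - [0,0,0]
  gripper: [1,1,1,1,1,1,0.3,0.2,0.2]

```text
time_s: 19.88
eef_pos: [557.4, -27.9, 10.1]
ee_rot: [-0.001, 0.999, 0.044, -0.0]
force: [0.4, 3.8, 6.5]
grip_width: 0.399
grip_force: 3.7
```

>>> play_rows:
  translation:
    - [0,0,-0.05]
    - [0,0,-0.11]
    - [0,0,-0.17]
    - [0,0,-0.23]
    - [0,0,-0.25]
    - [0,0,-0.25]
  rotation:
    - [0,0,0]
    - [0,0,0]
    - [0,0,0]
    - [0,0,0]
    - [0,0,0]
    - [0,0,0]
  gripper: [0.2,0.2,0.2,1,1,1]

```text
time_s: 20.62
eef_pos: [557.8, -28.7, 260.4]
ee_rot: [-0.0, 0.999, 0.043, -0.0]
force: [-0.2, 0.3, -1.1]
grip_width: 0.003
grip_force: 0.0
```

```bash
python3 - <<'E'
from h import *
cap('scene','s7'); crop('s7','s7c',270,110,410,245,4)
# lid free edge height/angle
print(w2px('scene',[[624+143*np.sin(a)+.09*0, 12.5+6+84, 56+143*np.cos(a)] for a in(0,.1,.2,.3)]))
print(w2px('scene',[[624+8+143*np.sin(a)+.09*0, 12.5+6-84, 56+143*np.cos(a)] for a in(0,.1,.2,.3)]))
go(700,-30,265,5)
E
```

```text
[[334.5 221.8]
 [329.  224.8]
 [323.6 228.2]
 [318.2 231.8]]
[[295.3 172.8]
 [290.1 175.4]
 [285.  178.3]
 [280.1 181.6]]
T [0.1421, 0.0138, -0.0067] R [-0.0017, 0.0028, -0.0004] | t 20.68 pos [557.3 -28.6 258.7] F [-0.5  0.4 -0.4] w 0.002 gf 0.0
```

View pics/s7c.png

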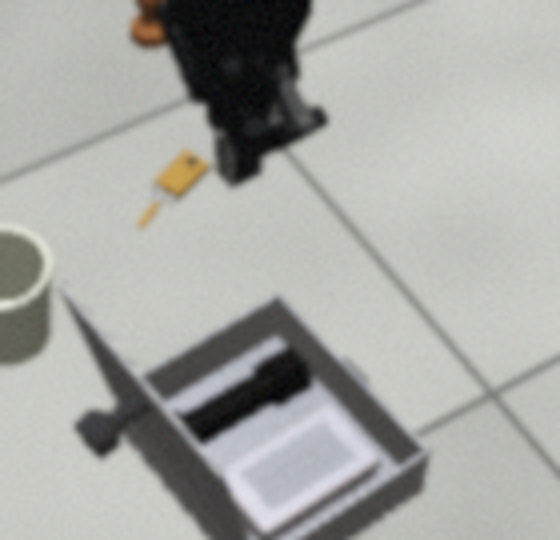

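The torch lies in the box at crop (245,390) and the tin beside it at (300,465), both flat. The lid's free right corner is at px (286,182), so the lid is at about 1.75–1.8 rad. With the fingers shut, I go behind it, left of the knob.

>>> play_rows:
  translation:
    - [0,-0.06,-0.02]
    - [0.05,-0.1,-0.02]
    - [0.1,-0.1,-0.02]
    - [0.154,-0.083,-0.01]
    - [0.154,-0.083,-0.01]
    - [0.154,-0.083,0.04]
    - [0.154,-0.083,0.095]
    - [0.154,-0.083,0.095]
    - [0.154,-0.083,0.095]
  rotation:
    - [0,0,0]
    - [0,0,0]
    - [0,0,0]
    - [0,0,0]
    - [0,0,0]
    - [0,0,0]
    - [0,0,0]
    - [0,0,0]
    - [0,0,0]
  gripper: [1,1,1,1,1,1,1,1,1]

```text
time_s: 21.8
eef_pos: [703.9, 67.8, 166.9]
ee_rot: [-0.001, 0.999, 0.044, 0.0]
force: [0.7, 0.1, 1.1]
grip_width: 0.0
grip_force: 0.0
```

```bash
python3 - <<'E'
from h import *
for p in((631,166),(599,160),(570,145),(546,121),(531,92),(525,62)): go(p[0],68,p[1],5)
E
```

```text
T [-0.0726, -0.0066, 0.0009] R [-0.0013, -0.0009, -0.0002] | t 21.8 pos [703.9  67.8 166.9] F [0.7 0.1 1.1] w 0.0 gf 0.0
T [-0.1045, -0.0093, 0.0068] R [-0.0013, -0.0009, -0.0002] | t 21.8 pos [703.9  67.8 166.9] F [0.7 0.1 1.1] w 0.0 gf 0.0
T [-0.1334, -0.0118, 0.0218] R [-0.0013, -0.0009, -0.0002] | t 21.8 pos [703.9  67.8 166.9] F [0.7 0.1 1.1] w 0.0 gf 0.0
T [-0.1573, -0.0139, 0.0458] R [-0.0013, -0.0009, -0.0002] | t 21.8 pos [703.9  67.8 166.9] F [0.7 0.1 1.1] w 0.0 gf 0.0
T [-0.1723, -0.0152, 0.0748] R [-0.0013, -0.0009, -0.0002] | t 21.8 pos [703.9  67.8 166.9] F [0.7 0.1 1.1] w 0.0 gf 0.0
T [-0.1783, -0.0157, 0.1048] R [-0.0013, -0.0009, -0.0002] | t 21.8 pos [703.9  67.8 166.9] F [0.7 0.1 1.1] w 0.0 gf 0.0
```

>>> play_rows:
  translation:
    - [-0.025,0,0]
    - [-0.05,0,0]
    - [-0.073,0,0.001]
    - [-0.09,0,0.004]
    - [-0.105,0,0.007]
    - [-0.12,0,0.014]
    - [-0.134,0,0.022]
    - [-0.146,0,0.033]
    - [-0.157,0,0.046]
    - [-0.157,0,0.046]
  rotation:
    - [0,0,0]
    - [0,0,0]
    - [0,0,0]
    - [0,0,0]
    - [0,0,0]
    - [0,0,0]
    - [0,0,0]
    - [0,0,0]
    - [0,0,0]
    - [0,0,0]
  gripper: [1,1,1,1,1,1,1,1,1,1]

```text
time_s: 23.05
eef_pos: [547.5, 54.1, 120.5]
ee_rot: [-0.001, 0.999, 0.043, 0.0]
force: [1.0, -0.8, 0.1]
grip_width: -0.001
grip_force: 0.0
```

```bash
python3 - <<'E'
from h import *
go(531,53,92,5);go(525,52,60,5)
cap('scene','s8'); crop('s8','s8c',270,110,410,245,4)
E
```

```text
T [-0.0165, -0.0003, 0.0284] R [-0.0012, -0.0004, -0.0003] | t 23.05 pos [547.5  54.1 120.5] F [ 1.  -0.8  0.1] w -0.001 gf 0.0
T [-0.0226, 0.0002, 0.0604] R [-0.0012, -0.0004, -0.0003] | t 23.05 pos [547.5  54.1 120.5] F [ 1.  -0.8  0.1] w -0.001 gf 0.0
```

View pics/s8c.png

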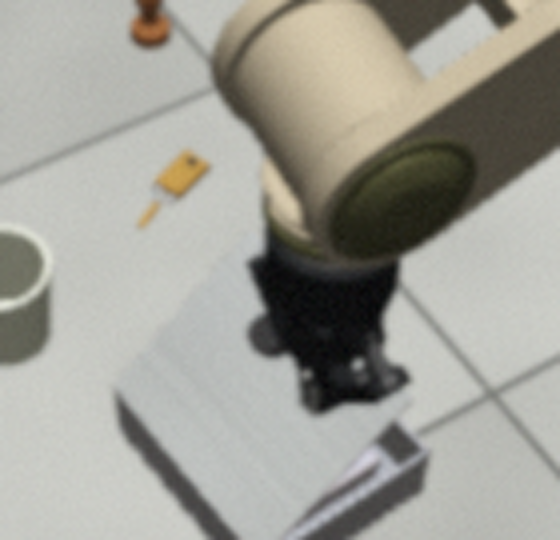

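The lid is following and is now about 0.6 rad open, with the knob clear at crop (265,335). I press it shut.

>>> play_rows:
  translation:
    - [-0.009,0,0.014]
    - [-0.016,0,0.028]
    - [-0.02,0,0.042]
    - [-0.023,0,0.054]
    - [-0.024,0,0.06]
    - [-0.024,0,0.063]
    - [-0.024,0,0.065]
    - [-0.024,0,0.065]
  rotation:
    - [0,0,0]
    - [0,0,0]
    - [0,0,0]
    - [0,0,0]
    - [0,0,0]
    - [0,0,0]
    - [0,0,0]
    - [0,0,0]
  gripper: [1,1,1,1,1,1,1,1]

```text
time_s: 24.1
eef_pos: [523.1, 52.2, 58.0]
ee_rot: [-0.0, 0.999, 0.044, -0.001]
force: [-20.4, 1.0, 49.7]
grip_width: -0.002
grip_force: 25.1
```

>>> play_rows:
  translation:
    - [0,0,-0.01]
    - [0,0,-0.05]
    - [-0.05,0,-0.12]
    - [-0.11,0,-0.18]
    - [-0.17,0,-0.18]
    - [-0.17,-0.05,-0.18]
    - [-0.17,-0.1,-0.18]
  rotation:
    - [0,0,0]
    - [0,0,0]
    - [0,0,0]
    - [0,0,0]
    - [0,0,0]
    - [0,0,0]
    - [0,0,0]
  gripper: [1,1,1,1,1,1,1]

```text
time_s: 24.98
eef_pos: [344.3, 137.4, 235.5]
ee_rot: [-0.001, 0.999, 0.042, 0.0]
force: [1.6, -0.2, -0.2]
grip_width: -0.001
grip_force: 0.0
```

```bash
python3 - <<'E'
from h import *
go(400,150,240,5)
cap('scene','s9'); crop('s9','s9c',270,110,410,245,4)
E
```

```text
T [0.0566, -0.0079, -0.0044] R [-0.0017, -0.001, -0.0028] | t 24.98 pos [344.3 137.4 235.5] F [ 1.6 -0.2 -0.2] w -0.001 gf 0.0
```

View pics/s9c.png

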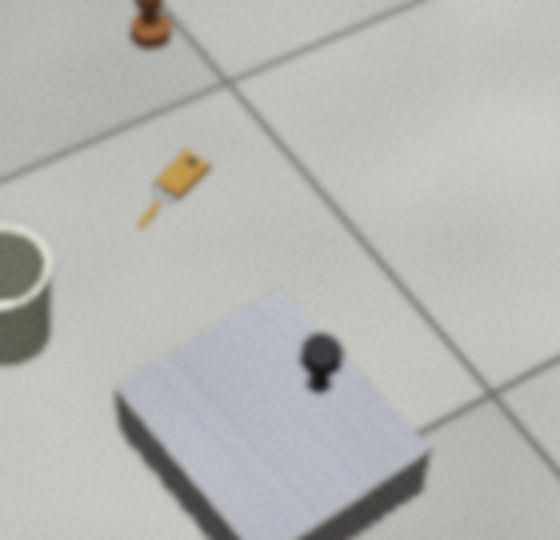

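The lid lies flush on the rim, with its front-left corner at crop (428,452) where the rim corner was and the knob at (320,355). The fob and cup have not moved, so I hand in.

```bash
python3 -c "
from h import *
print(ctrl.finish_job())"
```

```text
the job is handed in; nothing more can be done
None
```

I packed the torch and the tin side by side in the seal box, closed the lid flush on the rim in the last picture, and handed the job in at about 25 s; the hand-in gave no verdict.

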